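# Wedge the rocking tool chest on the workbench

### The arm

A 6-joint arm with a two-finger parallel gripper is mounted at the origin on the work surface. World frame = base frame: x ahead of the robot, y to its left, z up, the work surface at z = 0. Lengths are in m, angles in rad, forces in N, time in s.
With the tool pointing down it reaches from about 0.35 to 0.775 m from the base axis. Payload 7.3 kg.
Tool frame: the origin (TCP) lies midway between the tips of the shut fingers; the grasp point (between the pads) lies 19 mm behind it (robot.grasp_offset is the z of the grasp point in the tool frame, in m); z points along the fingers, y is the direction in which the jaws open and shut (so a half turn about z gives the same grasp; the last joint's range is limited). The gripper opens to 92 mm and grips with 3 to 60 N. Pads are 19 mm wide; open, the fingers measure 130 mm over their backs; the gripper's body (75 mm by 190 mm) begins 47 mm behind the grasp point.
Start: joints at [-1.31, 0.342, 1.524, -0, 1.275, -0.146], TCP at [0.208, -0.482, 0.227] pointing down, gripper open.
Joint ranges: [-2.53, 2.53], [-0.77, 2.02], [0.04, 2.7], [-1, 4.14], [0.28, 2.66], [-3.11, 3.11]. Speed limits (rad/s): [2.57, 2.57, 3.14, 3.14, 3.14, 3.14].

### API

Orientations are given as [roll, pitch, yaw] about the fixed x, y, z axes, in that order (R = Rz(yaw) Ry(pitch) Rx(roll)).
In Python, from cell import observe, imaging, workorder, robot gives the robot as it stands. The module is installed in compiled form; this text tells all that it offers.
- The arm moves only by the tool send_rows, never from a script. Its argument "series" is a list of rows, each a list of 7 numbers: the shift along the tool's x, y, z in m, then the turn, a rotation vector about the tool's x, y, z in rad, then the closure, from 0 (fully open) to 1 (shut). A call has 1 to 5 rows; each row shifts and turns the commanded pose from where the row before left it, along the tool's axes as they then stand; what a row does not reach is not made up. A row lasts 1/12 s, in which the tool goes at most 41.7 mm and 7.16 degrees, less where a joint would pass 70% of its speed; a pose out of reach is approached as far as the arm can. A call is refused whole if a number of a shift passes 0.0417 or a number of a turn 0.125, either way. A call with a gripper value outside its range is refused whole. The fingers move at their own pace and stop on an object; "newtons" is the grip in N (left out, the last holds). Time passes only in rows, so rows that do not move let the fingers close. It gives the time, the measured TCP pose, the force and the opening at its end, in the units of the state.
- observe(): the state, without advancing time (a new reading comes with each control period).
- imaging.read_camera(name): name is "side" or "top" or "wrist"; returns a dict with "color" (480x640x3 uint8, red, green, blue), "range_z" (480x640 float32, m along the optical axis (not along the pixel's ray), 0 where there is no reading), "vfov" (degrees; the focal length in pixels is half the picture's height over the tangent of half this angle, whatever the lens; pixels are square), "cx", "cy" (the principal point, pixels), "T" (4x4, takes a point from camera to world coordinates). Camera axes: x right, y down, z forward; pixel columns grow to the right and rows downward; lengths in m; the calibration is good to about 2 mm. The wrist camera is an equidistant fisheye: a pixel r from the principal point sees the ray r / f radians off the axis. A picture is of the moment at which its call begins.
- workorder.hand_in(): hands the job in, once; it reports no verdict.
The state is a dict: "time": time; "qpos": joint angles; "qvel": joint speeds; "joint_efforts": joint torques, N m; "tool_pos": TCP position; "tool_rot": TCP orientation; "contact_force": force on the tool from outside, world axes, zero at the start; "torque": the same for the moment, N m; "opening": finger opening in m.
Only numpy, scipy, OpenCV 4.12 (cv2) and the standard library are available. Lean on these libraries where they do the work, as an engineer would, in place of code of your own. Each camera call takes 0.05 s, during which the arm holds its last target.

### The job

The small grey tool chest rocks on the workbench because the foot under its orange-dotted corner is too short. First press down on the dotted corner to feel it rock, let it come back, then push the wooden wedge along the bench, thin edge first, under that foot until it is snug, without jacking the chest up, and press down on the dotted corner again (about 10 N) to check that it no longer rocks: finish while still pressing there. Push and press with the fingertips only: pick nothing up, leave the chest where it stands, its jar on it, and the other things alone.

Things in the scene. Friction and masses are not known exactly. Their poses are not given: they have to be found in the camera images.
- chest: Grey tool chest, 210 (its x) by 250 (y) mm, top at 100, underside at 30 mm, loose, 3 to 4.5 kg. Origin: footprint centre, bench level; z up; blue drawers on +x face (far from robot). Round rubber feet, 24 mm wide, at x +-85, y +-105 mm. The foot at +85, -105 hangs an unknown 5 to 11 mm above the bench; 2 to 8 N on the corner above it tips the chest 0.035 to 0.085 rad till it lands; let go, it falls back level.
- corner (a point): Point on the chest's flat top (100 mm above the bench) straight above the short foot, marked with an orange dot of 26 mm across; 20 mm from the two nearest edges.
- foot (a point): Point on the axis of the short foot at the level of the other feet's soles (bench level when the chest stands level), not at the short foot's own sole.
- wedge: Loose dark wood wedge, 150 long, 50 wide, 2.5 mm thick at the thin edge rising evenly to 26.5 mm at the butt; 90 g, lies flat. Origin: underside, middle of the thin edge; x from butt to thin edge (butt face at x = -150 mm), z up. Starts beside the chest, thin edge towards the short foot, 25 to 65 mm from its axis. Slides with 0.5 N; on meeting the foot the push rises steeply: 5 N is snug, over 12 N may jack or shove the chest.
- butt (a point): Middle of the wedge's upright butt face (50 mm wide, 26.5 mm high), 13 mm above the bench: where to push.
- jar: Small yellow jar, 52 mm in diameter, 60 mm high, standing on the chest's top at the corner opposite the dotted one; origin: centre of its underside. Leave it there.
- screwdriver: Screwdriver lying on the bench; bystander. Origin on the bench under it.
- offcut: Wood offcut, 90 by 40 by 35 mm, lying on the bench; bystander. Origin: centre of its underside.
- glue: White glue bottle with an orange cap, 56 mm in diameter, 150 mm high, standing on the bench; bystander. Origin: centre of its underside.

How it is judged:
By the outcome, as a careful person would: the job done as asked, in the order asked, and still so for the second after the job is handed in, while the arm keeps its last pose, push and grip.
It also fails if it takes over 67 s, if anything falls off the work surface, if the arm or the gripper's body presses on something with over 40 N, if the wrist force passes 120 N, or if a joint passes its speed limit or range.

## Working session

There is one attempt and no reset: what is moved stays moved. The work goes in short steps, Python scripts to look and compute and a tool call to move; the robot and the scene stay as the last step left them, time stands still between calls to the robot, and variables do not carry over. Pictures are saved under pics/ and viewed, and the job is handed in when it is done.

Besides the shell and the picture viewer there is one more tool, called after "Call:" by a JSON object that holds its "fn" and its "kwargs", one argument or row to a line. send_rows: Moves the arm, as the interface text tells. Its arguments: {"type":"object","properties":{"series":{"type":"array","items":{"type":"array","items":{"type":"number"}}},"newtons":{"type":"number"}},"required":["series"]}

```bash
mkdir -p pics; python3 - <<'E'
from cell import observe, imaging
import cv2,numpy as np
s=observe();print({k:np.round(v,3) for k,v in s.items()})
for n in ("top","side"):
    c=imaging.read_camera(n); cv2.imwrite(f"pics/{n}0.png",c["color"][...,::-1]); print(n,c["vfov"],c["cx"],c["cy"],np.round(c["T"],3)); np.savez(f"{n}0.npz",**c)
E
```

```text
{'time': np.float64(0.0), 'qpos': array([-1.31 ,  0.343,  1.525, -0.   ,  1.275, -0.146]), 'qvel': array([ 0.001, -0.   , -0.001, -0.   , -0.003,  0.001]), 'joint_efforts': array([ 3.0000e-03, -4.3124e+01, -2.4422e+01,  7.2000e-02,  5.6000e-02,
       -0.0000e+00]), 'tool_pos': array([ 0.208, -0.482,  0.226]), 'tool_rot': array([-3.14 , -0.   ,  0.407]), 'contact_force': array([-0.623,  0.238, -0.372]), 'torque': array([-0.071, -0.035, -0.06 ]), 'opening': np.float64(0.092)}
top 46.02385045611244 316.0446050818812 233.05139189940917 [[-1.000e-03 -9.850e-01  1.700e-01  3.200e-01]
 [-1.000e+00 -1.000e-03 -1.400e-02  3.000e-03]
 [ 1.400e-02 -1.700e-01 -9.850e-01  1.451e+00]
 [ 0.000e+00  0.000e+00  0.000e+00  1.000e+00]]
side 51.91573296053494 323.3017711736073 247.02599341763383 [[-0.873 -0.284  0.396  0.081]
 [-0.487  0.527 -0.697  0.812]
 [-0.011 -0.801 -0.599  0.805]
 [ 0.     0.     0.     1.   ]]
```

View pics/top0.png

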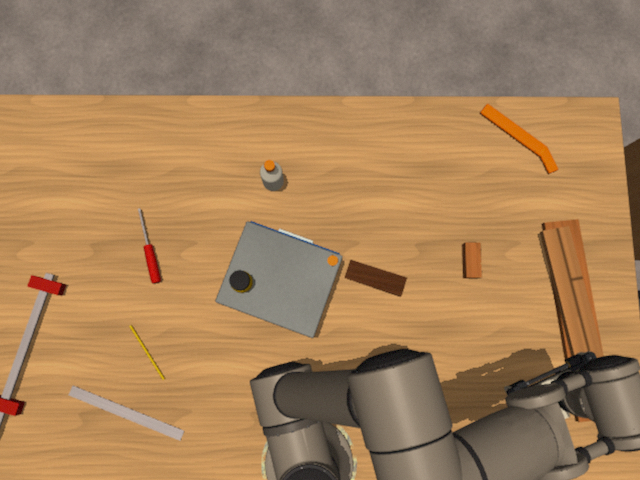

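View pics/side0.png

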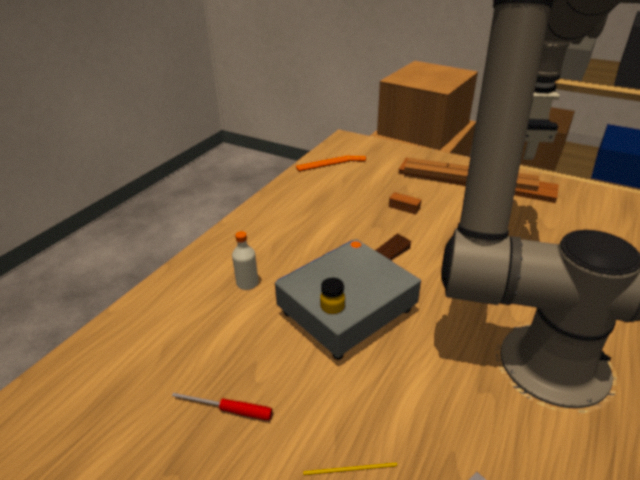

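The top view shows the orange dot at about (333,261), the wedge spanning (347,268)–(405,290) with its butt on the right, the jar at (240,281) and the chest at about (280,279). The side view agrees.

```bash
cat > h.py <<'E'
import numpy as np,cv2
def ray(c,u,v,z):
    f=240/np.tan(np.radians(float(c["vfov"]))/2)
    T=c["T"]; d=T[:3,:3]@np.array([(u-c["cx"])/f,(v-c["cy"])/f,1]); o=T[:3,3]
    return o+d*(z-o[2])/d[2]
def pix(c,p):
    f=240/np.tan(np.radians(float(c["vfov"]))/2); T=c["T"]; q=T[:3,:3].T@(np.asarray(p)-T[:3,3])
    return q[:2]/q[2]*f+[c["cx"],c["cy"]]
def hsvm(c,lo,hi,box):
    h=cv2.cvtColor(np.ascontiguousarray(c["color"]),cv2.COLOR_RGB2HSV)
    m=cv2.inRange(h,lo,hi); k=np.zeros_like(m);x0,y0,x1,y1=box;k[y0:y1,x0:x1]=1
    return m*k
E
python3 - <<'E'
from h import *
c=dict(np.load("top0.npz")); s=dict(np.load("side0.npz"))
h=cv2.cvtColor(c["color"],cv2.COLOR_RGB2HSV)
for p in [(333,261),(376,278),(300,300),(355,255)]: print(p,h[p[1],p[0]],c["range_z"][p[1],p[0]])
for n,cc,b in(("top",c,(320,250,345,272)),("side",s,(345,238,366,250))):
    m=hsvm(cc,(3,150,120),(18,255,255),b)
    hh=cv2.cvtColor(cc["color"],cv2.COLOR_RGB2HSV)
    ys,xs=np.nonzero(m);print(n,len(xs),xs.mean(),ys.mean(),ray(cc,xs.mean(),ys.mean(),.1))
cv2.imwrite("pics/crop.png",cv2.resize(c["color"][205:350,200:420,::-1],None,fx=3.5,fy=3.5,interpolation=cv2.INTER_CUBIC))
x0=s["color"][190:360,260:430,::-1];cv2.imwrite("pics/crops.png",cv2.resize(x0,None,fx=3.5,fy=3.5,interpolation=cv2.INTER_CUBIC))
E
```

```text
(333, 261) [ 16 221 215] 1.3668343
(376, 278) [ 11 177  92] 1.4363543
(300, 300) [ 28  23 135] 1.3427683
(355, 255) [ 16 136 199] 1.4632645
top 82 332.4268292682927 260.0365853658537 [ 0.48714251 -0.05535895  0.1       ]
side 112 355.91964285714283 241.83928571428572 [ 0.48820164 -0.06490868  0.1       ]
```

View pics/crop.png

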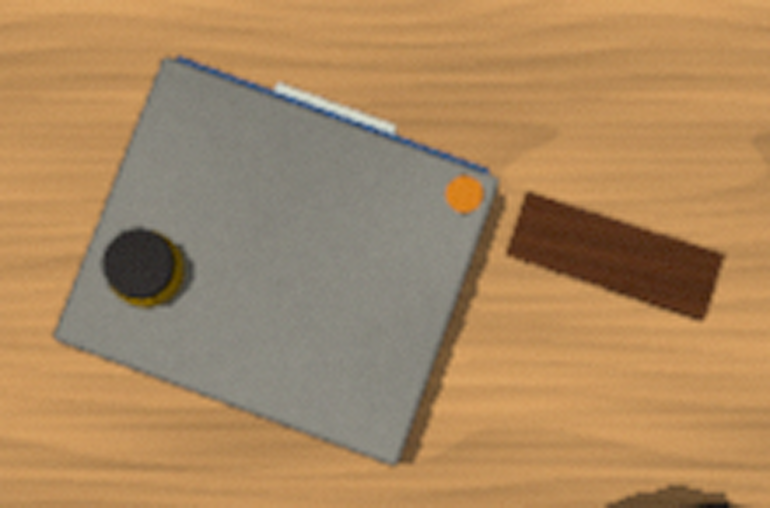

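View pics/crops.png

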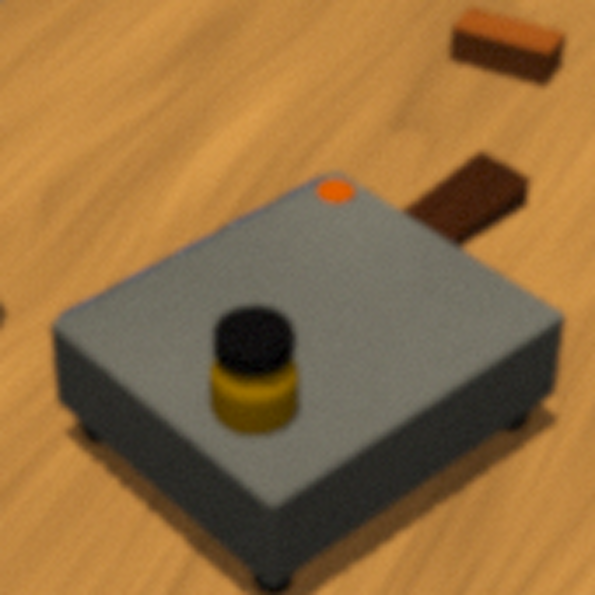

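```bash
cat >> h.py <<'E'
def dot(cc,b):
    m=hsvm(cc,(4,200,170),(18,255,255),b)
    n,l,st,ce=cv2.connectedComponentsWithStats(m)
    i=1+np.argmax(st[1:,4]); return ce[i],st[i]
def wedge(cc,b):
    m=hsvm(cc,(0,60,15),(14,255,125),b)
    n,l,st,ce=cv2.connectedComponentsWithStats(m)
    i=1+np.argmax(st[1:,4]); m=(l==i).astype(np.uint8)
    co=cv2.findContours(m,0,cv2.CHAIN_APPROX_NONE)[0][0]
    return m,cv2.boxPoints(cv2.minAreaRect(co)),st[i]
E
python3 - <<'E'
from h import *
c=dict(np.load("top0.npz")); s=dict(np.load("side0.npz"))
for n,cc,b in(("top",c,(322,250,345,272)),("side",s,(340,235,372,256))):
    ce,st=dot(cc,b); print(n,ce,st,ray(cc,*ce,.1))
m,bx,st=wedge(c,(343,255,415,305)); print(bx,st)
# chest top corners
g=hsvm(c,(0,0,60),(179,70,200),(205,210,346,345))
co=max(cv2.findContours(g,0,2)[0],key=cv2.contourArea); r=cv2.minAreaRect(co)
P=np.array([ray(c,*p,.1)[:2] for p in cv2.boxPoints(r)]);print(P,r)
print([np.linalg.norm(P[i]-P[i-1]) for i in range(4)])
for p in bx:
    print(p, ray(c,*p,.0265)[:2], ray(c,*p,.0025)[:2])
E
```

```text
top [332.12121212 259.96969697] [328 256   9   9  66] [ 0.48730404 -0.05462387  0.1       ]
side [355.51162791 244.1627907 ] [351 242  10   6  43] [ 0.48489386 -0.05593278  0.1       ]
[[344.19998 277.4    ]
 [350.4     258.80002]
 [406.49997 277.50003]
 [400.29996 296.1    ]] [ 345  260   62   36 1140]
[[ 0.38818804  0.2237931 ]
 [ 0.5951022   0.15249683]
 [ 0.50570257 -0.08527436]
 [ 0.30287318 -0.00838951]] ((279.8750915527344, 276.91424560546875), (104.5122299194336, 91.24608612060547), 20.432828903198242)
[np.float64(0.24736085251840043), np.float64(0.21885298659556415), np.float64(0.25402250783936864), np.float64(0.2169125216938004)]
[344.19998 277.4    ] [ 0.45212595 -0.08799784] [ 0.45435371 -0.08952338]
[350.4     258.80002] [ 0.49943601 -0.10420551] [ 0.50246096 -0.10600416]
[406.49997 277.50003] [ 0.45192014 -0.2456909 ] [ 0.45414444 -0.2498736 ]
[400.29996 296.1    ] [ 0.40508454 -0.22874148] [ 0.40651965 -0.23263859]
```

```bash
cat >> h.py <<'E'
def wpose(c,b):
    m,bx,st=wedge(c,b)
    # subpixel-ish: long sides by fitLine of contour points near each box side
    co=cv2.findContours(m,0,cv2.CHAIN_APPROX_NONE)[0][0][:,0].astype(float)
    P=np.array([ray(c,u,v,.0145)[:2] for u,v in co])
    ctr=P.mean(0)
    for _ in range(1):
        r=cv2.minAreaRect(P.astype(np.float32)*1000)
    B=cv2.boxPoints(r)/1000
    return B
E
python3 - <<'E'
from h import *
c=dict(np.load("top0.npz"))
m,bx,st=wedge(c,(343,255,415,305))
# iterate: height per pixel by position along the wedge
ys,xs=np.nonzero(m)
co=cv2.findContours(m,0,cv2.CHAIN_APPROX_NONE)[0][0][:,0].astype(float)
def lift(pts,t,w):
    out=[]
    for u,v in pts:
        z=.0145
        for _ in range(6):
            p=ray(c,u,v,z)[:2]; z=np.clip(.0025+.024*(-(p-t)@w)/.15,.0025,.0265)
        out.append(p)
    return np.array(out)
t=np.array([.478,-.098]);w=np.array([.338,.941])
for k in range(4):
    P=lift(np.c_[xs,ys],t,w); ctr=P.mean(0)
    u,s_,vt=np.linalg.svd(P-ctr); w=vt[0]*np.sign(vt[0]@w); a=(P-ctr)@w; n=np.array([-w[1],w[0]]); b=(P-ctr)@n
    t=ctr+w*np.percentile(a,99.7)
print("t",t,"w",w,np.degrees(np.arctan2(w[1],w[0])),"len",np.ptp(a),"wid",np.ptp(b),np.sqrt(12)*a.std(),np.sqrt(12)*b.std())
t=ctr+w*.075; print("t from ctr",t,"butt",ctr-.075*w)
d=np.array([.4865,-.055]); print("along",(d-t)@w,"lat",(d-t)@n)
# chest orientation via mask PCA-free: fit lines to hull edges
g=hsvm(c,(0,0,60),(179,70,200),(205,210,346,345))
co=max(cv2.findContours(g,0,1)[0],key=cv2.contourArea)
ap=cv2.approxPolyDP(co,5,True)[:,0];print([ (tuple(p),np.round(ray(c,*map(float,p),.1)[:2],4)) for p in ap])
E
```

```text
t [ 0.47755157 -0.09817783] w [0.33219995 0.94320899] 70.59764190461098 len 0.1483271324120003 wid 0.05014921256206472 0.1480193844300036 0.049541845324409986
t from ctr [ 0.47771161 -0.09772343] butt [ 0.42788161 -0.23920478]
along 0.04321662643679081 lat 0.005903429726385601
[((np.int32(246), np.int32(222)), array([0.58  , 0.1542])), ((np.int32(216), np.int32(301)), array([0.3892, 0.2214])), ((np.int32(312), np.int32(337)), array([ 0.305 , -0.0062])), ((np.int32(341), np.int32(256)), array([ 0.497 , -0.0761])), ((np.int32(290), np.int32(232)), array([0.5555, 0.0472]))]
```

Call:
{"fn": "send_rows", "kwargs": {
  "series": [
    [0,0,0,0,0,-0.1175,1],
    [0,0,0,0,0,-0.1175,1],
    [0,0,0,0,0,-0.1175,1],
    [0,0,0,0,0,-0.1175,1],
    [0,0,0,0,0,-0.1175,1]
  ],
  "newtons": 20
}}

```text
time: 0.52
tool_pos: [0.2077, -0.4819, 0.2263]
tool_rot: [-3.141, -0.001, 1.0]
contact_force: [-0.1, -0.3, 0.1]
opening: 0.063
```

Call:
{"fn": "send_rows", "kwargs": {
  "series": [
    [0,0,0,0,0,-0.1175,1],
    [0,0,0,0,0,-0.118,1],
    [0,0,0,0,0,0,1],
    [0,0,0,0,0,0,1]
  ]
}}

```text
time: 0.85
tool_pos: [0.2077, -0.482, 0.2265]
tool_rot: [-3.141, -0.0, 1.226]
contact_force: [-0.2, -1.1, 0.5]
opening: 0.0366
```

Call:
{"fn": "send_rows", "kwargs": {
  "series": [
    [0.03,0.008,0,0,0,0,1],
    [0.03,0.008,0,0,0,0,1],
    [0.03,0.008,0,0,0,0,1],
    [0.03,0.008,0,0,0,0,1],
    [0.03,0.008,0,0,0,0,1]
  ]
}}

```text
time: 1.27
tool_pos: [0.2961, -0.3529, 0.2266]
tool_rot: [-3.142, -0.0, 1.225]
contact_force: [-0.2, 0.3, -0.0]
opening: 0.0033
```

Call:
{"fn": "send_rows", "kwargs": {
  "series": [
    [0.035,0.008,0,0,0,0,1],
    [0.035,0.008,0,0,0,0,1],
    [0.035,0.008,0,0,0,0,1],
    [0.035,0.008,0,0,0,0,1],
    [0.035,0.008,0,0,0,0,1]
  ]
}}

```text
time: 1.68
tool_pos: [0.3924, -0.201, 0.2268]
tool_rot: [3.141, 0.0, 1.226]
contact_force: [0.8, 0.1, -0.1]
opening: 0.0005
```

Call:
{"fn": "send_rows", "kwargs": {
  "series": [
    [0.035,0.008,0.01,0,0,0,1],
    [0.035,0.008,0.01,0,0,0,1],
    [0.035,0.008,0.01,0,0,0,1],
    [0.035,0.008,0.01,0,0,0,1],
    [0,0,0,0,0,0,1]
  ]
}}

```text
time: 2.1
tool_pos: [0.4701, -0.0764, 0.1849]
tool_rot: [-3.139, -0.002, 1.231]
contact_force: [-1.5, 0.6, 0.2]
opening: -0.0
```

Call:
{"fn": "send_rows", "kwargs": {
  "series": [
    [0.013,0.004,0.02,0,0,0,1],
    [0.012,0.004,0.02,0,0,0,1],
    [0,0,0.015,0,0,0,1],
    [0,0,0,0,0,0,1],
    [0,0,0,0,0,0,1]
  ]
}}

```text
time: 2.52
tool_pos: [0.4842, -0.0607, 0.1314]
tool_rot: [-3.14, 0.0, 1.228]
contact_force: [-0.4, -0.5, -0.2]
opening: 0.0004
```

```bash
python3 - <<'E'
from cell import observe, imaging
from h import *
o=observe();print(o["tool_pos"],o["contact_force"],o["time"])
for n in ("top","side","wrist"):
    c=imaging.read_camera(n); np.savez(f"{n}1.npz",**c)
    im=c["color"][...,::-1]
    if n=="top": im=cv2.resize(im[200:350,230:430],None,fx=3,fy=3,interpolation=2)
    if n=="side": im=cv2.resize(im[170:350,250:450],None,fx=3,fy=3,interpolation=2)
    cv2.imwrite(f"pics/{n}1.png",im)
E
```

```text
[ 0.48423073 -0.06069106  0.13142734] [-0.42021572 -0.4642244  -0.21877704] 2.5167
```

View pics/side1.png

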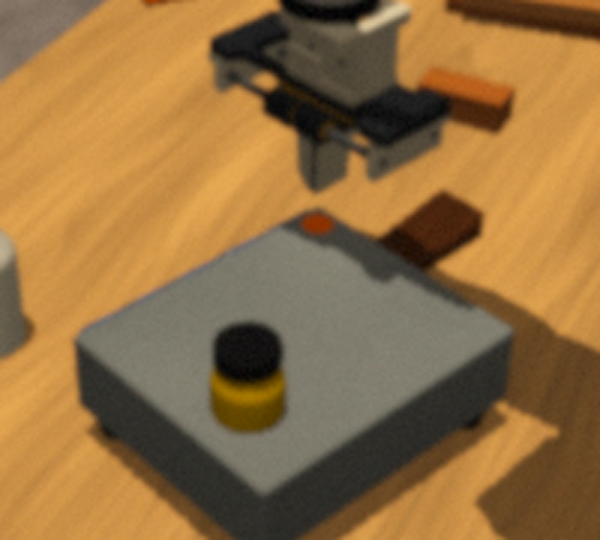

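View pics/wrist1.png

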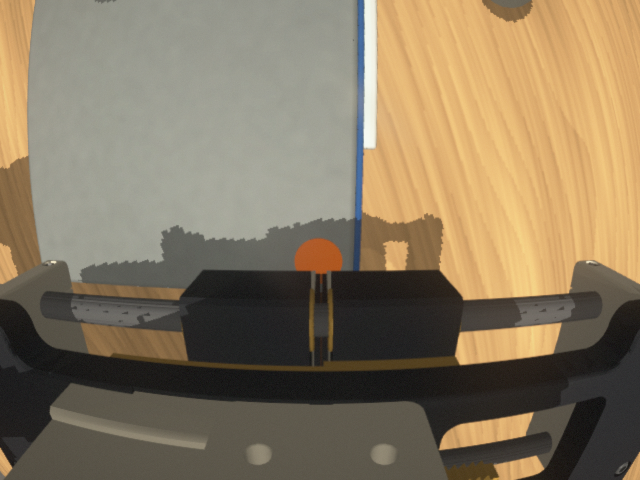

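The wrist view shows the dot centred near (318,261), just ahead of the shut fingers. In the side view the fingertips hang above the dot with nothing touching.

```bash
cat >> h.py <<'E'
def fray(c,u,v,z):
    f=240/np.tan(np.radians(float(c["vfov"]))/2)
    x,y=u-c["cx"],v-c["cy"];r=np.hypot(x,y);th=r/f
    d=np.array([x/r*np.sin(th),y/r*np.sin(th),np.cos(th)]); d=c["T"][:3,:3]@d;o=c["T"][:3,3]
    return o+d*(z-o[2])/d[2]
E
python3 - <<'E'
from h import *
c=dict(np.load("wrist1.npz"))
for p in [(318.5,261),(318.5,238),(295,260),(342,260)]: print(p,fray(c,*p,.1))
for yaw in [1.228]:
    d=np.array([.4865,-.0545])-[.4842,-.0607]; print(d@[np.cos(yaw),np.sin(yaw)],d@[np.sin(yaw),-np.cos(yaw)])
E
```

```text
(318.5, 261) [ 0.48628107 -0.05598521  0.1       ]
(318.5, 238) [ 0.49061673 -0.04388083  0.1       ]
(295, 260) [ 0.47449484 -0.05119265  0.1       ]
(342, 260) [ 0.49843415 -0.05973665  0.1       ]
0.006612355020557861 8.22257994978596e-05
```

Call:
{"fn": "send_rows", "kwargs": {
  "series": [
    [0.005,0,0.01,0,0,0,1],
    [0,0,0.01,0,0,0,1],
    [0,0,0.004,0,0,0,1],
    [0,0,0,0,0,0,1]
  ]
}}

```text
time: 3.0
tool_pos: [0.4858, -0.0556, 0.1069]
tool_rot: [-3.14, 0.0, 1.229]
contact_force: [-0.4, -0.2, -0.8]
opening: 0.0002
```

Call:
{"fn": "send_rows", "kwargs": {
  "series": [
    [0,0,0.002,0,0,0,1],
    [0,0,0.001,0,0,0,1],
    [0,0,0.001,0,0,0,1],
    [0,0,0,0,0,0,1]
  ]
}}

```text
time: 3.33
tool_pos: [0.4865, -0.0559, 0.1038]
tool_rot: [3.141, 0.0, 1.23]
contact_force: [-0.6, -0.2, -0.5]
opening: 0.0005
```

Call:
{"fn": "send_rows", "kwargs": {
  "series": [
    [0,0,0.0015,0,0,0,1],
    [0,0,0.0015,0,0,0,1],
    [0,0,0.0015,0,0,0,1],
    [0,0,0,0,0,0,1]
  ]
}}

```text
time: 3.67
tool_pos: [0.4864, -0.0558, 0.099]
tool_rot: [3.142, 0.0, 1.23]
contact_force: [-0.0, 0.7, 1.5]
opening: 0.0005
```

Call:
{"fn": "send_rows", "kwargs": {
  "series": [
    [0,0,0.0015,0,0,0,1],
    [0,0,0.0015,0,0,0,1],
    [0,0,0,0,0,0,1]
  ]
}}

```text
time: 3.92
tool_pos: [0.4864, -0.0558, 0.096]
tool_rot: [3.142, -0.0, 1.23]
contact_force: [0.7, -1.1, 2.2]
opening: 0.0003
```

Contact and tipping: the force is only about 2 N. I'll go on until it lands.

Call:
{"fn": "send_rows", "kwargs": {
  "series": [
    [0,0,0.0015,0,0,0,1],
    [0,0,0.0015,0,0,0,1],
    [0,0,0,0,0,0,1]
  ]
}}

```text
time: 4.17
tool_pos: [0.4864, -0.0558, 0.093]
tool_rot: [-3.142, -0.0, 1.23]
contact_force: [0.1, 0.1, 2.1]
opening: 0.0005
```

Call:
{"fn": "send_rows", "kwargs": {
  "series": [
    [0,0,0.001,0,0,0,1],
    [0,0,0,0,0,0,1]
  ]
}}

```text
time: 4.33
tool_pos: [0.4865, -0.0559, 0.0926]
tool_rot: [3.141, 0.0, 1.23]
contact_force: [-0.7, -0.5, 6.8]
opening: 0.0004
```

Call:
{"fn": "send_rows", "kwargs": {
  "series": [
    [0,0,0.001,0,0,0,1],
    [0,0,0,0,0,0,1]
  ]
}}

```text
time: 4.5
tool_pos: [0.4866, -0.056, 0.0923]
tool_rot: [3.14, 0.0, 1.23]
contact_force: [-2.7, -0.5, 12.9]
opening: 0.0002
```

The foot landed at z≈0.0925, so the gap is about 7 mm. Now I'll let it come back slowly.

Call:
{"fn": "send_rows", "kwargs": {
  "series": [
    [0,0,-0.002,0,0,0,1],
    [0,0,-0.002,0,0,0,1],
    [0,0,-0.002,0,0,0,1],
    [0,0,-0.002,0,0,0,1],
    [0,0,-0.002,0,0,0,1]
  ]
}}

```text
time: 4.92
tool_pos: [0.4862, -0.0557, 0.1011]
tool_rot: [-3.141, 0.0, 1.23]
contact_force: [0.9, -0.4, -0.8]
opening: 0.0007
```

Call:
{"fn": "send_rows", "kwargs": {
  "series": [
    [0,0,-0.002,0,0,0,1],
    [0,0,-0.01,0,0,0,1],
    [0,0,-0.015,0,0,0,1],
    [0,0,-0.015,0,0,0,1],
    [0,0,0,0,0,0,1]
  ]
}}

```text
time: 5.33
tool_pos: [0.4879, -0.0562, 0.1456]
tool_rot: [3.137, -0.0, 1.23]
contact_force: [1.1, 0.3, 0.7]
opening: 0.0004
```

```bash
python3 - <<'E'
from cell import observe, imaging
from h import *
o=observe();print(o["tool_pos"],o["contact_force"],o["time"])
c=imaging.read_camera("wrist");cv2.imwrite("pics/wrist2.png",c["color"][...,::-1]);np.savez("wrist2.npz",**c)
E
```

```text
[ 0.48790803 -0.05618141  0.14563776] [1.05713136 0.3355167  0.65716929] 5.3333
```

View pics/wrist2.png

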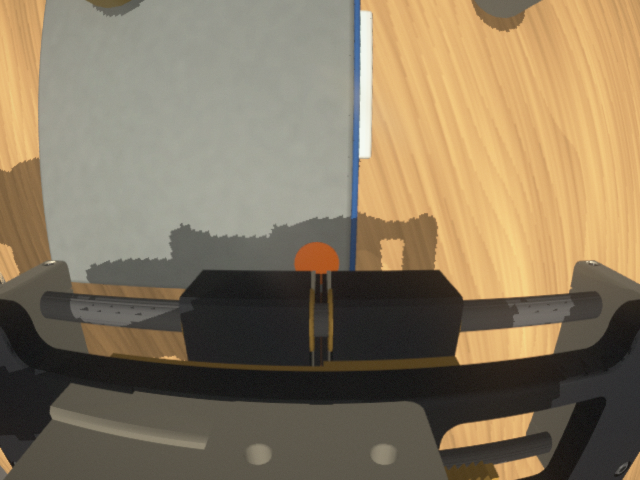

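Call:
{"fn": "send_rows", "kwargs": {
  "series": [
    [-0.035,0.001,0,0,0,0,1],
    [-0.035,0.001,0,0,0,0,1],
    [-0.035,0.001,0,0,0,0,1],
    [-0.035,0.001,0,0,0,0,1],
    [-0.035,0.001,0,0,0,0,1]
  ]
}}

```text
time: 5.8
tool_pos: [0.4314, -0.2234, 0.1422]
tool_rot: [-3.14, -0.0, 1.23]
contact_force: [0.9, -0.3, -0.6]
opening: 0.0008
```

Call:
{"fn": "send_rows", "kwargs": {
  "series": [
    [-0.035,0,0,0,0,0,1],
    [-0.035,0,0.02,0,0,0,1],
    [0,0,0.03,0,0,0,1],
    [0,0,0.02,0,0,0,1],
    [0,0,0,0,0,0,1]
  ]
}}

```text
time: 6.22
tool_pos: [0.4062, -0.2867, 0.0687]
tool_rot: [-3.133, -0.004, 1.228]
contact_force: [-0.7, 0.4, -0.5]
opening: 0.0003
```

```bash
python3 - <<'E'
from cell import observe, imaging
from h import *
o=observe();print(o["tool_pos"],o["tool_rot"],o["contact_force"],o["time"])
c=imaging.read_camera("wrist");cv2.imwrite("pics/wrist3.png",c["color"][...,::-1]);np.savez("wrist3.npz",**c)
E
```

```text
[ 0.40622787 -0.28674753  0.06868837] [-3.13323328 -0.0037445   1.22800805] [-0.66071506  0.44772552 -0.46940182] 6.2167
```

View pics/wrist3.png

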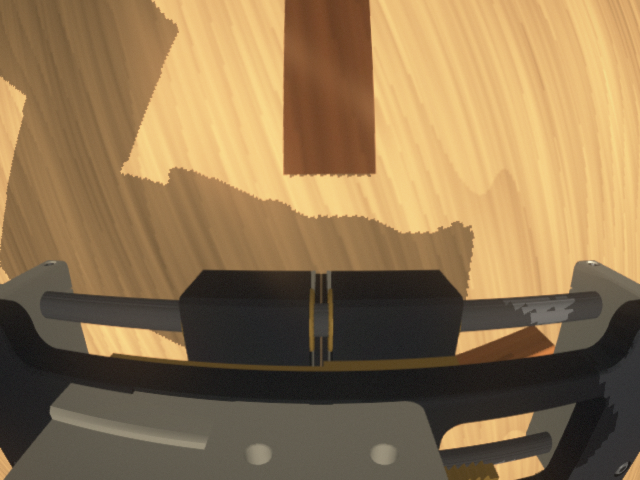

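The wrist view shows the butt's top edge at row 174, columns 284–376. It is aligned with the tool and about 8 px right of the fingers.

```bash
python3 - <<'E'
from h import *
c=dict(np.load("wrist3.npz"));t=dict(np.load("top0.npz"))
a=fray(c,284,174,.0265);b=fray(c,376,174,.0265);print(a,b,np.linalg.norm(a-b),(a+b)/2)
yaw=1.228;d=((a+b)/2)[:2]-[.4062,-.2867];print(d@[np.cos(yaw),np.sin(yaw)],d@[np.sin(yaw),-np.cos(yaw)])
e=(b-a)[:2];print("butt normal deg",np.degrees(np.arctan2(e[1],e[0]))+90)
print("offcut",ray(t,472,260,.035))
E
```

```text
[ 0.40494557 -0.23167175  0.0265    ] [ 0.45195404 -0.24823727  0.0265    ] 0.049841875879368384 [ 0.4284498  -0.23995451  0.0265    ]
0.05150441583589876 0.005243084914021545
butt normal deg 70.58783143869496
offcut [ 0.49553732 -0.41165493  0.035     ]
```

Call:
{"fn": "send_rows", "kwargs": {
  "series": [
    [0,0.005,0.015,0,0,0,1],
    [0,0,0.015,0,0,0,1],
    [0,0,0.015,0,0,0,1],
    [0,0,0,0,0,0,1],
    [0,0,0,0,0,0,1]
  ]
}}

```text
time: 6.68
tool_pos: [0.4142, -0.2898, 0.0288]
tool_rot: [-3.142, 0.0, 1.231]
contact_force: [0.2, 0.0, 0.4]
opening: 0.0005
```

Call:
{"fn": "send_rows", "kwargs": {
  "series": [
    [0,-0.003,0.008,0,0,0,1],
    [0,0,0.008,0,0,0,1],
    [0,0,0,0,0,0,1],
    [0,0,0,0,0,0,1]
  ]
}}

```text
time: 7.02
tool_pos: [0.4109, -0.2889, 0.0121]
tool_rot: [-3.141, -0.0, 1.23]
contact_force: [-0.5, 0.4, -0.4]
opening: 0.0009
```

Call:
{"fn": "send_rows", "kwargs": {
  "series": [
    [0.01,0,0,0,0,0,1],
    [0.01,0,0,0,0,0,1],
    [0.01,0,0,0,0,0,1],
    [0,0,0,0,0,0,1]
  ]
}}

```text
time: 7.35
tool_pos: [0.4215, -0.2585, 0.0123]
tool_rot: [-3.141, -0.001, 1.232]
contact_force: [0.1, 0.1, 0.3]
opening: 0.0008
```

Call:
{"fn": "send_rows", "kwargs": {
  "series": [
    [0.004,0,0,0,0,0,1],
    [0.004,0,0,0,0,0,1],
    [0.004,0,0,0,0,0,1],
    [0.004,0,0,0,0,0,1],
    [0,0,0,0,0,0,1]
  ]
}}

```text
time: 7.77
tool_pos: [0.4266, -0.2451, 0.0122]
tool_rot: [-3.141, -0.0, 1.23]
contact_force: [-0.1, -0.5, -0.3]
opening: 0.0003
```

Call:
{"fn": "send_rows", "kwargs": {
  "series": [
    [0.004,-0.0004,0,0,0,0,1],
    [0.004,-0.0004,0,0,0,0,1],
    [0.004,-0.0004,0,0,0,0,1],
    [0.004,-0.0004,0,0,0,0,1],
    [0,0,0,0,0,0,1]
  ]
}}

```text
time: 8.18
tool_pos: [0.4303, -0.2293, 0.0122]
tool_rot: [-3.141, -0.0, 1.23]
contact_force: [-0.1, -0.4, 0.4]
opening: 0.0005
```

```bash
python3 - <<'E'
from cell import observe, imaging
from h import *
o=observe();print(o["tool_pos"],o["tool_rot"],o["contact_force"],o["time"])
c=imaging.read_camera("wrist");cv2.imwrite("pics/wrist4.png",c["color"][...,::-1]);np.savez("wrist4.npz",**c)
E
```

```text
[ 0.43028616 -0.22925512  0.01217796] [-3.14120237e+00 -2.29222091e-04  1.23028559e+00] [-0.10909684 -0.36394906  0.4155625 ] 8.1833
```

View pics/wrist4.png

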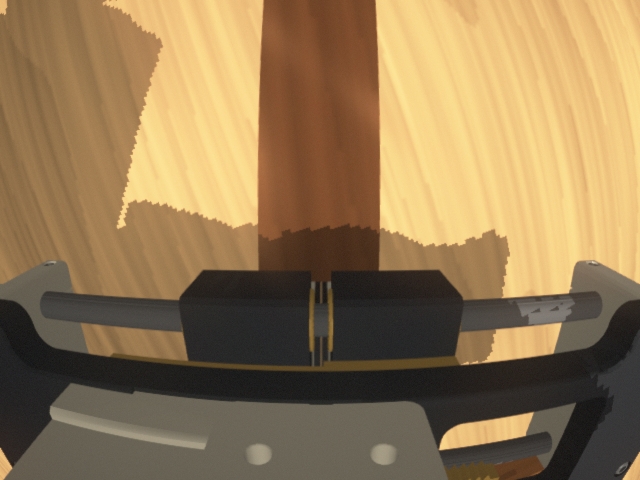

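```bash
python3 - <<'E'
from cell import observe, imaging
from h import *
c=imaging.read_camera("top");cv2.imwrite("pics/top4.png",cv2.resize(c["color"][200:350,230:430,::-1],None,fx=3.5,fy=3.5,interpolation=2));np.savez("top4.npz",**c)
c=imaging.read_camera("side");cv2.imwrite("pics/side4.png",cv2.resize(c["color"][170:350,250:450,::-1],None,fx=3,fy=3,interpolation=2));np.savez("side4.npz",**c)
E
```

```text
(no output)
```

View pics/top4.png

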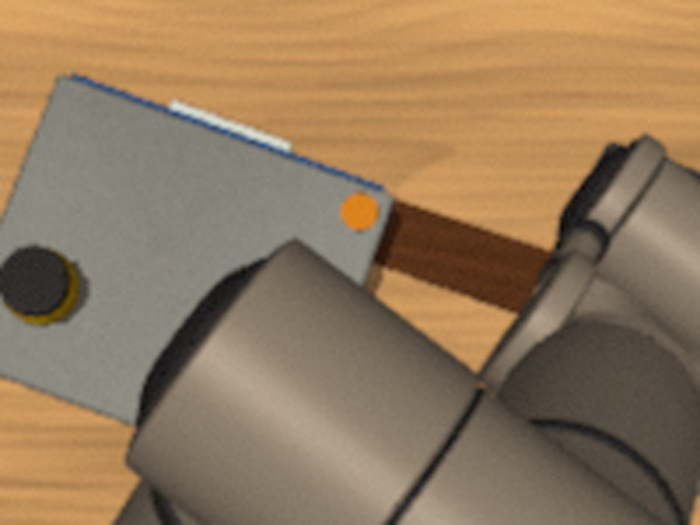

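View pics/side4.png

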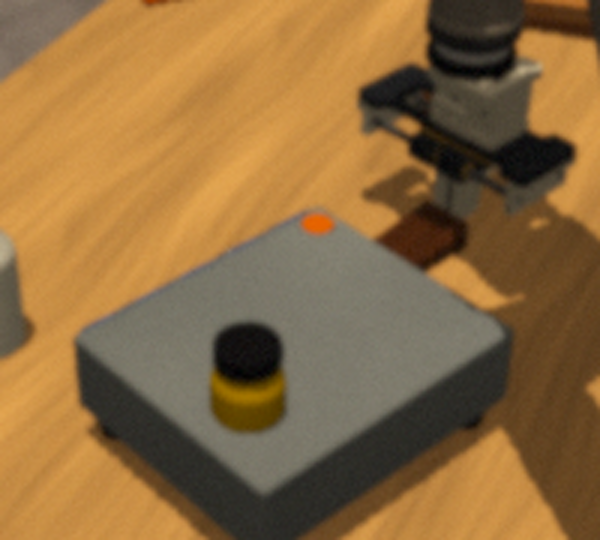

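The wedge is sliding straight, with its thin edge now at the chest side and in line with the dot. The chest hasn't moved.

Call:
{"fn": "send_rows", "kwargs": {
  "series": [
    [0.004,-0.0004,0,0,0,0,1],
    [0.004,-0.0004,0,0,0,0,1],
    [0.004,-0.0003,0,0,0,0,1],
    [0.004,0,0,0,0,0,1],
    [0,0,0,0,0,0,1]
  ]
}}

```text
time: 8.75
tool_pos: [0.4347, -0.2138, 0.0122]
tool_rot: [-3.141, -0.0, 1.23]
contact_force: [0.2, -0.3, 0.3]
opening: 0.0008
```

Call:
{"fn": "send_rows", "kwargs": {
  "series": [
    [0.002,0,0,0,0,0,1],
    [0.002,0,0,0,0,0,1],
    [0.002,0,0,0,0,0,1],
    [0,0,0,0,0,0,1]
  ]
}}

```text
time: 9.08
tool_pos: [0.4366, -0.2087, 0.0122]
tool_rot: [-3.142, -0.0, 1.23]
contact_force: [-0.7, 0.9, -0.9]
opening: 0.0005
```

Call:
{"fn": "send_rows", "kwargs": {
  "series": [
    [0.002,0,0,0,0,0,1],
    [0.002,0,0,0,0,0,1],
    [0,0,0,0,0,0,1]
  ]
}}

```text
time: 9.33
tool_pos: [0.438, -0.2049, 0.0122]
tool_rot: [3.142, -0.0, 1.23]
contact_force: [0.3, -0.7, -0.8]
opening: 0.0005
```

Call:
{"fn": "send_rows", "kwargs": {
  "series": [
    [0.001,0,0,0,0,0,1],
    [0.001,0,0,0,0,0,1],
    [0,0,0,0,0,0,1]
  ]
}}

```text
time: 9.58
tool_pos: [0.4386, -0.2032, 0.0122]
tool_rot: [-3.142, 0.0, 1.23]
contact_force: [-0.5, -0.2, 0.3]
opening: 0.0003
```

Call:
{"fn": "send_rows", "kwargs": {
  "series": [
    [0.001,0,0,0,0,0,1],
    [0.001,0,0,0,0,0,1],
    [0,0,0,0,0,0,1]
  ]
}}

```text
time: 9.83
tool_pos: [0.4393, -0.2013, 0.0122]
tool_rot: [3.142, 0.0, 1.23]
contact_force: [-0.0, 0.7, 0.6]
opening: 0.0004
```

Call:
{"fn": "send_rows", "kwargs": {
  "series": [
    [0.001,0,0,0,0,0,1],
    [0.001,0,0,0,0,0,1],
    [0,0,0,0,0,0,1]
  ]
}}

```text
time: 10.08
tool_pos: [0.44, -0.1994, 0.0122]
tool_rot: [3.142, 0.0, 1.23]
contact_force: [0.4, 0.6, 0.3]
opening: 0.0004
```

Call:
{"fn": "send_rows", "kwargs": {
  "series": [
    [0.001,0,0,0,0,0,1],
    [0.001,0,0,0,0,0,1],
    [0,0,0,0,0,0,1]
  ]
}}

```text
time: 10.33
tool_pos: [0.4407, -0.1975, 0.0122]
tool_rot: [3.142, 0.0, 1.23]
contact_force: [-1.1, -1.1, -0.2]
opening: 0.0005
```

Call:
{"fn": "send_rows", "kwargs": {
  "series": [
    [0.001,0,0,0,0,0,1],
    [0,0,0,0,0,0,1]
  ]
}}

```text
time: 10.5
tool_pos: [0.441, -0.1966, 0.0122]
tool_rot: [3.142, 0.0, 1.23]
contact_force: [0.8, -0.1, 0.5]
opening: 0.0006
```

Call:
{"fn": "send_rows", "kwargs": {
  "series": [
    [0.001,0,0,0,0,0,1],
    [0,0,0,0,0,0,1]
  ]
}}

```text
time: 10.67
tool_pos: [0.4413, -0.1957, 0.0122]
tool_rot: [3.141, 0.0, 1.23]
contact_force: [0.1, -0.5, -0.7]
opening: 0.0001
```

Call:
{"fn": "send_rows", "kwargs": {
  "series": [
    [0.001,0,0,0,0,0,1],
    [0,0,0,0,0,0,1]
  ]
}}

```text
time: 10.83
tool_pos: [0.4416, -0.1947, 0.0122]
tool_rot: [3.142, 0.0, 1.23]
contact_force: [-0.3, -0.7, -0.2]
opening: 0.0006
```

Call:
{"fn": "send_rows", "kwargs": {
  "series": [
    [0.0005,0,0,0,0,0,1],
    [0,0,0,0,0,0,1]
  ]
}}

```text
time: 11.0
tool_pos: [0.4418, -0.1943, 0.0122]
tool_rot: [3.142, 0.0, 1.23]
contact_force: [0.4, -0.0, -0.1]
opening: 0.0002
```

Call:
{"fn": "send_rows", "kwargs": {
  "series": [
    [0.0005,0,0,0,0,0,1],
    [0,0,0,0,0,0,1]
  ]
}}

```text
time: 11.17
tool_pos: [0.442, -0.1939, 0.0122]
tool_rot: [3.141, 0.0, 1.23]
contact_force: [-0.8, -0.3, 0.7]
opening: 0.0002
```

Call:
{"fn": "send_rows", "kwargs": {
  "series": [
    [0.0005,0,0,0,0,0,1],
    [0,0,0,0,0,0,1]
  ]
}}

```text
time: 11.33
tool_pos: [0.4421, -0.1934, 0.0122]
tool_rot: [3.142, 0.0, 1.23]
contact_force: [-0.6, 0.9, -0.0]
opening: 0.0006
```

Call:
{"fn": "send_rows", "kwargs": {
  "series": [
    [0.0005,0,0,0,0,0,1],
    [0,0,0,0,0,0,1]
  ]
}}

```text
time: 11.5
tool_pos: [0.4423, -0.1929, 0.0122]
tool_rot: [3.142, 0.0, 1.23]
contact_force: [-0.2, -0.2, 0.0]
opening: 0.0003
```

Call:
{"fn": "send_rows", "kwargs": {
  "series": [
    [0.0005,0,0,0,0,0,1],
    [0.0005,0,0,0,0,0,1],
    [0,0,0,0,0,0,1]
  ]
}}

```text
time: 11.75
tool_pos: [0.4427, -0.1919, 0.0122]
tool_rot: [3.142, 0.0, 1.23]
contact_force: [-0.3, -0.3, 0.0]
opening: 0.0005
```

Call:
{"fn": "send_rows", "kwargs": {
  "series": [
    [0.0005,0,0,0,0,0,1],
    [0.0005,0,0,0,0,0,1],
    [0,0,0,0,0,0,1]
  ]
}}

```text
time: 12.0
tool_pos: [0.443, -0.191, 0.0122]
tool_rot: [3.142, 0.0, 1.23]
contact_force: [-0.4, 0.4, 1.1]
opening: 0.0008
```

Call:
{"fn": "send_rows", "kwargs": {
  "series": [
    [0.0005,0,0,0,0,0,1],
    [0.0005,0,0,0,0,0,1],
    [0,0,0,0,0,0,1]
  ]
}}

```text
time: 12.25
tool_pos: [0.4433, -0.19, 0.0122]
tool_rot: [-3.142, 0.0, 1.23]
contact_force: [-0.1, -0.2, 0.5]
opening: 0.0003
```

Call:
{"fn": "send_rows", "kwargs": {
  "series": [
    [0.0005,0,0,0,0,0,1],
    [0.0005,0,0,0,0,0,1],
    [0,0,0,0,0,0,1]
  ]
}}

```text
time: 12.5
tool_pos: [0.4437, -0.1891, 0.0122]
tool_rot: [3.142, 0.0, 1.23]
contact_force: [-0.5, 0.3, 0.7]
opening: 0.0006
```

```bash
python3 - <<'E'
from cell import observe, imaging
from h import *
c=imaging.read_camera("top");cv2.imwrite("pics/top5.png",cv2.resize(c["color"][200:350,230:430,::-1],None,fx=3.5,fy=3.5,interpolation=2));np.savez("top5.npz",**c)
ce,st=dot(c,(322,250,345,272)); print(ce,ray(c,*ce,.1))
E
```

```text
[332.19402985 259.97014925] [ 0.48730307 -0.05479923  0.1       ]
```

View pics/top5.png

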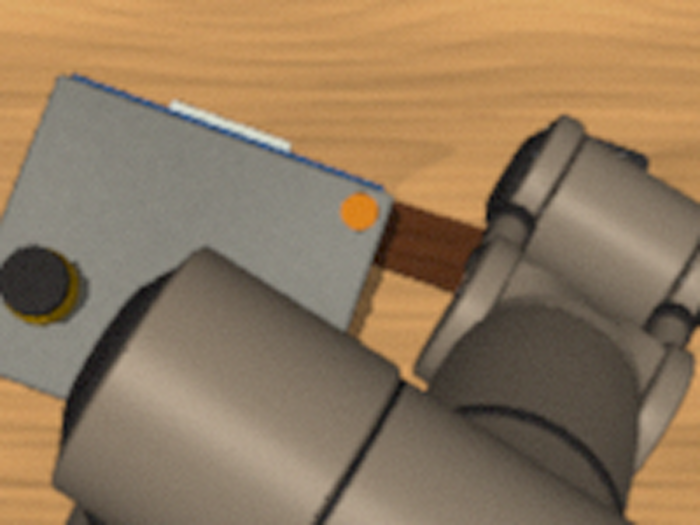

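The chest and dot haven't moved and the wedge is in line. It isn't touching the foot yet, so I'll continue.

Call:
{"fn": "send_rows", "kwargs": {
  "series": [
    [0.0005,0,0,0,0,0,1],
    [0.0005,0,0,0,0,0,1],
    [0,0,0,0,0,0,1]
  ]
}}

```text
time: 12.8
tool_pos: [0.444, -0.1882, 0.0122]
tool_rot: [3.142, 0.0, 1.23]
contact_force: [0.0, 0.1, 0.1]
opening: 0.001
```

Call:
{"fn": "send_rows", "kwargs": {
  "series": [
    [0.0005,0,0,0,0,0,1],
    [0.0005,0,0,0,0,0,1],
    [0,0,0,0,0,0,1]
  ]
}}

```text
time: 13.05
tool_pos: [0.4443, -0.1872, 0.0122]
tool_rot: [3.142, 0.0, 1.23]
contact_force: [0.9, 0.1, -0.2]
opening: 0.0005
```

Call:
{"fn": "send_rows", "kwargs": {
  "series": [
    [0.0005,0,0,0,0,0,1],
    [0.0005,0,0,0,0,0,1],
    [0,0,0,0,0,0,1]
  ]
}}

```text
time: 13.3
tool_pos: [0.4447, -0.1863, 0.0122]
tool_rot: [3.142, 0.0, 1.23]
contact_force: [-0.2, 0.0, -0.0]
opening: 0.0003
```

Call:
{"fn": "send_rows", "kwargs": {
  "series": [
    [0.0005,0,0,0,0,0,1],
    [0.0005,0,0,0,0,0,1],
    [0,0,0,0,0,0,1]
  ]
}}

```text
time: 13.55
tool_pos: [0.445, -0.1853, 0.0122]
tool_rot: [3.142, 0.0, 1.23]
contact_force: [0.0, 0.5, -0.0]
opening: -0.0001
```

Call:
{"fn": "send_rows", "kwargs": {
  "series": [
    [0.0005,0,0,0,0,0,1],
    [0.0005,0,0,0,0,0,1],
    [0,0,0,0,0,0,1]
  ]
}}

```text
time: 13.8
tool_pos: [0.4453, -0.1845, 0.0122]
tool_rot: [3.142, 0.0, 1.23]
contact_force: [0.4, 0.1, -0.2]
opening: 0.0006
```

Call:
{"fn": "send_rows", "kwargs": {
  "series": [
    [0.0005,0,0,0,0,0,1],
    [0.0005,0,0,0,0,0,1],
    [0,0,0,0,0,0,1]
  ]
}}

```text
time: 14.05
tool_pos: [0.4457, -0.1836, 0.0122]
tool_rot: [3.141, 0.0, 1.23]
contact_force: [-1.1, -2.0, -0.9]
opening: 0.0006
```

Call:
{"fn": "send_rows", "kwargs": {
  "series": [
    [0.0005,0,0,0,0,0,1],
    [0.0005,0,0,0,0,0,1],
    [0,0,0,0,0,0,1]
  ]
}}

```text
time: 14.3
tool_pos: [0.446, -0.1827, 0.0122]
tool_rot: [3.141, 0.0, 1.23]
contact_force: [-0.4, -3.4, -1.1]
opening: 0.0003
```

```bash
python3 - <<'E'
from cell import observe, imaging
from h import *
for n in("side","wrist"):
  c=imaging.read_camera(n);np.savez(n+"6.npz",**c)
  im=c["color"][...,::-1]
  if n=="side": im=cv2.resize(im[220:290,340:430],None,fx=8,fy=8,interpolation=2)
  cv2.imwrite(f"pics/{n}6.png",im)
E
```

```text
(no output)
```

View pics/wrist6.png

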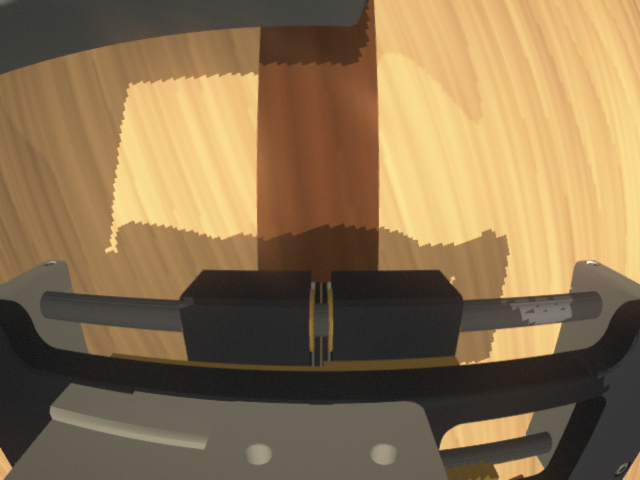

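View pics/side6.png

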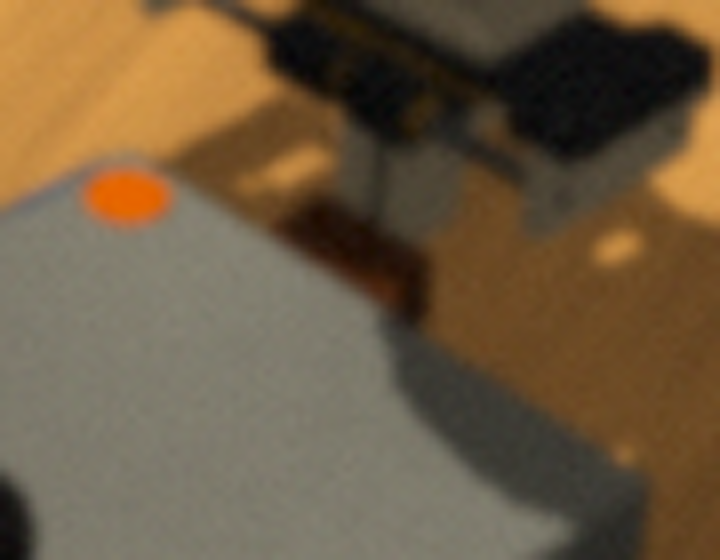

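The foot has met the wedge: the force is rising (-2, then -3.4 N). The wrist view shows the wedge centred between columns 258 and 378 and running under the chest. I'll go in small steps to about 5–6 N.

Call:
{"fn": "send_rows", "kwargs": {
  "series": [
    [0.0005,0,0,0,0,0,1],
    [0,0,0,0,0,0,1]
  ]
}}

```text
time: 14.57
tool_pos: [0.4462, -0.1822, 0.0123]
tool_rot: [3.141, 0.0, 1.23]
contact_force: [-1.9, -3.5, -0.4]
opening: 0.0002
```

Call:
{"fn": "send_rows", "kwargs": {
  "series": [
    [0,0,0,0,0,0,1],
    [0,0,0,0,0,0,1]
  ]
}}

```text
time: 14.73
tool_pos: [0.4462, -0.1822, 0.0122]
tool_rot: [3.141, 0.0, 1.23]
contact_force: [-0.8, -4.2, -1.5]
opening: 0.0006
```

Call:
{"fn": "send_rows", "kwargs": {
  "series": [
    [0.0005,0,0,0,0,0,1],
    [0,0,0,0,0,0,1]
  ]
}}

```text
time: 14.9
tool_pos: [0.4463, -0.1817, 0.0122]
tool_rot: [3.141, 0.0, 1.23]
contact_force: [-1.3, -4.6, -0.6]
opening: 0.0003
```

Call:
{"fn": "send_rows", "kwargs": {
  "series": [
    [0.0003,0,0,0,0,0,1],
    [0,0,0,0,0,0,1]
  ]
}}

```text
time: 15.07
tool_pos: [0.4465, -0.1816, 0.0122]
tool_rot: [3.141, 0.0, 1.23]
contact_force: [-1.1, -5.1, -1.9]
opening: 0.0003
```

Call:
{"fn": "send_rows", "kwargs": {
  "series": [
    [0.0004,0,0,0,0,0,1],
    [0,0,0,0,0,0,1]
  ]
}}

```text
time: 15.23
tool_pos: [0.4466, -0.1813, 0.0123]
tool_rot: [3.141, 0.0, 1.23]
contact_force: [-1.6, -5.8, -0.7]
opening: 0.0007
```

Call:
{"fn": "send_rows", "kwargs": {
  "series": [
    [0,0,0,0,0,0,1],
    [0,0,0,0,0,0,1]
  ]
}}

```text
time: 15.4
tool_pos: [0.4466, -0.1813, 0.0123]
tool_rot: [3.141, 0.0, 1.23]
contact_force: [-1.0, -4.3, -0.4]
opening: 0.0007
```

Snug at about 5.5 N. I'll back off straight, rise and return above the dot.

Call:
{"fn": "send_rows", "kwargs": {
  "series": [
    [-0.001,0,0,0,0,0,1],
    [-0.003,0,0,0,0,0,1],
    [-0.01,0,0,0,0,0,1],
    [-0.02,0,0,0,0,0,1],
    [0,0,-0.02,0,0,0,1]
  ]
}}

```text
time: 15.82
tool_pos: [0.433, -0.2142, 0.03]
tool_rot: [-3.137, -0.001, 1.229]
contact_force: [-0.5, -0.6, -0.4]
opening: 0.0007
```

Call:
{"fn": "send_rows", "kwargs": {
  "series": [
    [0,0,-0.03,0,0,0,1],
    [0,0,-0.03,0,0,0,1],
    [0,0,-0.03,0,0,0,1],
    [0,0,-0.03,0,0,0,1],
    [0,0,0,0,0,0,1]
  ]
}}

```text
time: 16.23
tool_pos: [0.4375, -0.215, 0.1577]
tool_rot: [3.132, 0.002, 1.23]
contact_force: [2.1, -0.5, -0.2]
opening: 0.0004
```

```bash
python3 - <<'E'
from cell import observe, imaging
from h import *
o=observe();print(o["tool_pos"],o["contact_force"])
c=imaging.read_camera("wrist");cv2.imwrite("pics/wrist7.png",c["color"][...,::-1]);np.savez("wrist7.npz",**c)
c=imaging.read_camera("side");np.savez("side7.npz",**c);cv2.imwrite("pics/side7.png",cv2.resize(c["color"][170:350,250:450,::-1],None,fx=3,fy=3,interpolation=2))
ce,st=dot(c,(340,235,372,256)); print(ce,ray(c,*ce,.1))
E
```

```text
[ 0.4374764  -0.21504765  0.15766757] [ 2.07263591 -0.5192846  -0.20959346]
[355.38461538 243.97435897] [ 0.4854995  -0.05647392  0.1       ]
```

View pics/wrist7.png

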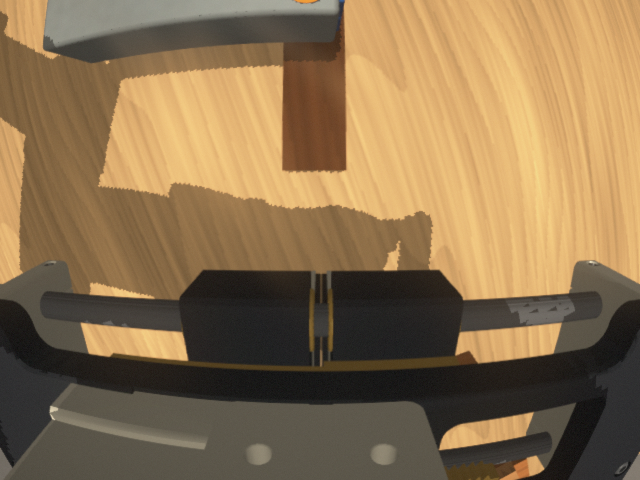

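View pics/side7.png

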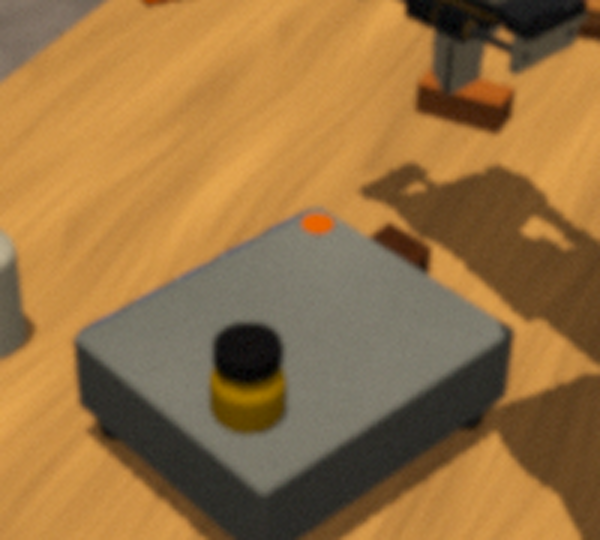

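The wedge stayed under the corner and the chest and jar are unchanged. Moving over the dot.

Call:
{"fn": "send_rows", "kwargs": {
  "series": [
    [0.033,-0.001,0,0,0,0,1],
    [0.033,-0.001,0,0,0,0,1],
    [0.033,-0.001,0,0,0,0,1],
    [0.033,-0.001,0,0,0,0,1],
    [0.033,-0.001,0.005,0,0,0,1]
  ]
}}

```text
time: 16.75
tool_pos: [0.4854, -0.0545, 0.1463]
tool_rot: [-3.14, -0.0, 1.229]
contact_force: [1.3, -0.2, 0.7]
opening: 0.0002
```

Call:
{"fn": "send_rows", "kwargs": {
  "series": [
    [0,0,0.015,0,0,0,1],
    [0,0,0.015,0,0,0,1],
    [0,0,0,0,0,0,1],
    [0,0,0,0,0,0,1]
  ]
}}

```text
time: 17.08
tool_pos: [0.4844, -0.0556, 0.1157]
tool_rot: [-3.137, 0.0, 1.23]
contact_force: [-0.1, -0.2, 0.6]
opening: 0.0009
```

Call:
{"fn": "send_rows", "kwargs": {
  "series": [
    [0.0005,0.002,0.006,0,0,0,1],
    [0,0,0.004,0,0,0,1],
    [0,0,0.002,0,0,0,1],
    [0,0,0,0,0,0,1]
  ]
}}

```text
time: 17.42
tool_pos: [0.4874, -0.0564, 0.1049]
tool_rot: [-3.141, 0.0, 1.229]
contact_force: [-0.8, 0.6, -0.4]
opening: 0.0003
```

Call:
{"fn": "send_rows", "kwargs": {
  "series": [
    [0,0,0.001,0,0,0,1],
    [0,0,0.001,0,0,0,1],
    [0,0,0,0,0,0,1]
  ]
}}

```text
time: 17.67
tool_pos: [0.4877, -0.0561, 0.1032]
tool_rot: [3.141, 0.0, 1.23]
contact_force: [-0.8, 0.2, -0.1]
opening: 0.0005
```

Call:
{"fn": "send_rows", "kwargs": {
  "series": [
    [0,0,0.001,0,0,0,1],
    [0,0,0,0,0,0,1],
    [0,0,0,0,0,0,1]
  ]
}}

```text
time: 17.92
tool_pos: [0.4877, -0.056, 0.1022]
tool_rot: [3.141, 0.0, 1.23]
contact_force: [-0.4, 0.0, 0.9]
opening: 0.0007
```

Call:
{"fn": "send_rows", "kwargs": {
  "series": [
    [0,0,0.001,0,0,0,1],
    [0,0,0,0,0,0,1]
  ]
}}

```text
time: 18.08
tool_pos: [0.4876, -0.056, 0.1011]
tool_rot: [-3.141, 0.0, 1.23]
contact_force: [-0.7, -0.6, 0.3]
opening: 0.0006
```

Call:
{"fn": "send_rows", "kwargs": {
  "series": [
    [0,0,0.001,0,0,0,1],
    [0,0,0,0,0,0,1]
  ]
}}

```text
time: 18.25
tool_pos: [0.4876, -0.056, 0.1]
tool_rot: [-3.141, 0.0, 1.23]
contact_force: [0.7, 0.2, -0.2]
opening: 0.0002
```

Call:
{"fn": "send_rows", "kwargs": {
  "series": [
    [0,0,0.0007,0,0,0,1],
    [0,0,0,0,0,0,1]
  ]
}}

```text
time: 18.42
tool_pos: [0.4878, -0.0561, 0.0997]
tool_rot: [3.141, 0.0, 1.23]
contact_force: [-1.1, -0.6, 2.2]
opening: 0.0007
```

Call:
{"fn": "send_rows", "kwargs": {
  "series": [
    [0,0,0.001,0,0,0,1],
    [0,0,0,0,0,0,1]
  ]
}}

```text
time: 18.58
tool_pos: [0.4878, -0.0561, 0.0995]
tool_rot: [3.141, 0.0, 1.23]
contact_force: [-4.6, 1.7, 10.6]
opening: 0.0004
```

Call:
{"fn": "send_rows", "kwargs": {
  "series": [
    [0,0,0.0004,0,0,0,1],
    [0,0,0,0,0,0,1],
    [0,0,0,0,0,0,1]
  ]
}}

```text
time: 18.83
tool_pos: [0.4879, -0.0562, 0.0995]
tool_rot: [3.14, 0.0, 1.23]
contact_force: [-3.9, 0.4, 12.2]
opening: 0.0004
```

Call:
{"fn": "send_rows", "kwargs": {
  "series": [
    [0,-0.0004,-0.0003,0,0,0,1],
    [0,0,0,0,0,0,1],
    [0,0,0,0,0,0,1]
  ]
}}

```text
time: 19.08
tool_pos: [0.4878, -0.0561, 0.0995]
tool_rot: [3.14, 0.0, 1.23]
contact_force: [-2.9, -0.2, 10.6]
opening: 0.0004
```

Call:
{"fn": "send_rows", "kwargs": {
  "series": [
    [0,0,0,0,0,0,1],
    [0,0,0,0,0,0,1],
    [0,0,0,0,0,0,1],
    [0,0,0,0,0,0,1],
    [0,0,0,0,0,0,1]
  ]
}}

```text
time: 19.5
tool_pos: [0.4878, -0.0561, 0.0995]
tool_rot: [3.14, 0.0, 1.23]
contact_force: [-2.5, -1.0, 10.1]
opening: 0.0006
```

```bash
python3 - <<'E'
from cell import observe, imaging
from h import *
for n in("top","side"):
  c=imaging.read_camera(n);np.savez(n+"8.npz",**c)
  im=c["color"][...,::-1]
  im=cv2.resize(im[170:350,230:450] if n=="side" else im[150:350,200:430],None,fx=3,fy=3,interpolation=2)
  cv2.imwrite(f"pics/{n}8.png",im)
o=observe();print(o["tool_pos"],o["contact_force"],o["time"])
E
```

```text
[ 0.48781294 -0.05611737  0.09951894] [-1.85732169  0.72310438 10.42964488] 19.6
```

View pics/side8.png

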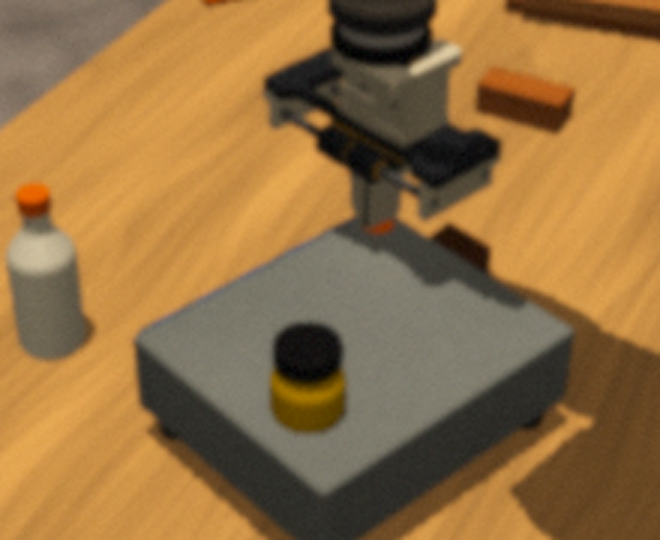

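View pics/top8.png

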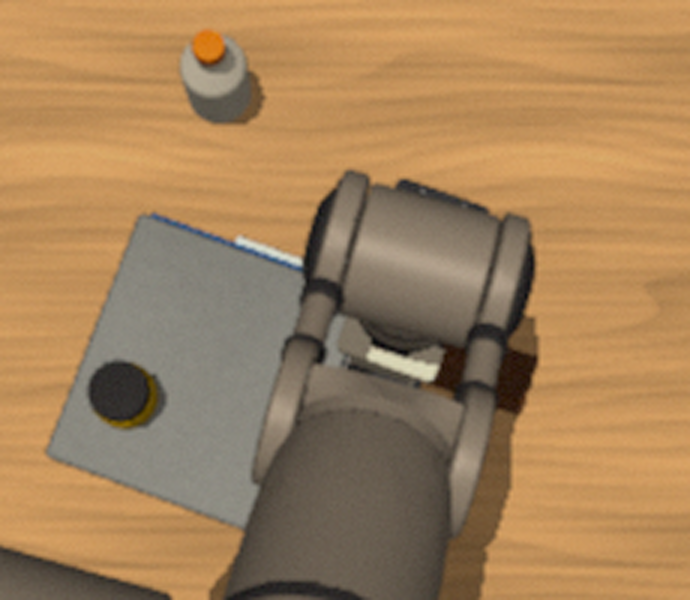

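Steady at about 10 N with z at 0.0995, so the rock is gone. The tip is on the dot at side crop (380,222), the jar is in place and the wedge is still in.

```bash
python3 -c "
from cell import workorder,observe
print(workorder.hand_in()); print(observe()['contact_force'])"
```

```text
the job is handed in; nothing more can be done
None
the job is handed in; nothing more can be done
```

The wedge is snug under the short foot and the chest no longer rocks. I handed the job in at about 19.6 s, still pressing on the dot.

- **First press:** the dotted corner went down about 7 mm at roughly 2 N, then landed, and I took it to about 13 N. I lifted off slowly and a wrist picture afterwards showed the chest in place.
- **Wedge:** I pushed it on its butt with the shut fingertips, thin edge first, until the push rose to about 5.5 N, then backed off. The camera's dot position stayed within about 1 mm, so the chest was not shoved or jacked.
- **Second press:** the corner moved about 0.5 mm. The force briefly reached 12 N, so I eased it back and it held steady at 10.1–10.6 N.
- **Last pictures:** the jar, glue bottle and offcut were where they started, and the wedge was still in. The screwdriver was outside these pictures, but the arm never went near it.

**Small disagreements:**
- The wedge met the foot a few millimetres deeper than the felt gap predicted. I put that down to not knowing the fingers' thickness.
- A sideways force of about 2 N remained on the fingertip in the final press.

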